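# Open the cup rail by its ratchet release

### The arm

A 7-joint arm with a two-finger parallel gripper is mounted at the origin on the work surface. World frame = base frame: x ahead of the robot, y to its left, z up, the work surface at z = 0. Lengths are in m, angles in rad, forces in N, time in s.
With the tool pointing down it reaches from about 0.425 to 0.925 m from the base axis. Payload 6.8 kg.
Tool frame: the origin (TCP) lies between the finger pads; the fingertips stand 14 mm ahead of it and the grasp point (between the pads) lies 5 mm behind it; z points along the fingers, y is the line along which they close (so a half turn about z gives the same grasp; the last joint's range is limited). The gripper opens to 85 mm and grips with 20 to 120 N. Pads are 22 mm wide; open, the fingers measure 114 mm over their backs; the gripper's body (76 mm by 85 mm) begins 54 mm behind the grasp point. The pads swing forward as they close: fully open they stand 13 mm farther back than shut.
Start: joints at [1.001, 0.477, 0.022, 1.555, -0.011, 1.109, -0.083], TCP at [0.301, -0.604, 0.245] pointing down, gripper open.
Joint ranges: [-2.96, 2.96], [-0.34, 2.1], [-1.41, 1.46], [0.24, 2.44], [-1.37, 4.51], [0.17, 1.92], [-2.96, 2.96]. Speed limits (rad/s): [2.39, 2.39, 3.14, 3.14, 3.14, 3.14, 3.14].

### API

Orientations are given as a rotation vector (axis times angle).
In Python, from bench import r, eyes, ticket gives the robot as it stands. The module is installed in compiled form; this text tells all that it offers.
- The arm moves only by the tool arm_command, never from a script. Its argument "plan" is text: rows parted by semicolons, each of 4 numbers parted by spaces: the shift along the tool's x, y, z in m, then the turn about the tool's z in degrees. In form: tx ty tz yaw; .... A call has 1 to 20 rows; each row shifts and turns the commanded pose from where the row before left it, along the tool's axes as they then stand; what a row does not reach is not made up. A row lasts 1/8 s, in which the tool goes at most 62.5 mm and 10.7 degrees, less where a joint would pass 70% of its speed; a pose out of reach is approached as far as the arm can. A call is refused whole if a number of a shift passes 0.0625 or a number of a turn 10.7, either way. A call with a gripper value outside its range is refused whole. "hand" is the closure, from -1 (fully open) to 1 (shut), set as the call begins (left out, the last holds). The fingers move at their own pace and stop on an object; "grip_force" is the grip in N (left out, the last holds). Time passes only in rows, so rows that do not move let the fingers close. It gives the time, the measured TCP pose, the force, the opening and the grip force at its end, in the units of the state.
- r.get_obs(): the state, without advancing time (a new reading comes with each control period).
- eyes.grab_frame(name): name is "side" or "top" or "wrist"; returns (picture, depth): 400x640x3 uint8, red, green, blue; 400x640 float32, m along the optical axis (not along the pixel's ray), 0 where there is no reading.
- eyes.calibration(name): a dict with "fov_y" (degrees; the focal length in pixels is half the picture's height over the tangent of half this angle, whatever the lens; pixels are square), "cx", "cy" (the principal point, pixels), "k1" (the pictures are not rectified: a ray, as slopes to the right and down, at radius r is drawn at 1 + k1 r^2 times it, then the intrinsics apply), "origin" and "attitude" of the camera in the world; the wrist camera has in their place "tool_from_camera" (4x4, takes a point from camera to tool coordinates, whose origin is the TCP and whose axes are the flange's). Camera axes: x right, y up, looking along -z (the intrinsics and any distortion apply to the point x, -y, -z); pixel columns grow to the right and rows downward; lengths in m; the calibration is good to about 2 mm. A picture is of the moment at which its call begins: read the wrist's pose just before it. calibration takes no time and is no camera call.
- ticket.hand_in(): hands the job in; it is judged then, once.
The state is a dict: "clock": time; "joints": joint angles; "qvel": joint speeds; "tau": joint torques, N m; "tcp_pos": TCP position; "orientation": TCP orientation; "contact_force": force on the tool from outside, world axes, zero at the start; "moment": the same for the moment, N m; "grip_width": finger opening in m; "gripper_force": force on a finger pad.
Only numpy, scipy, OpenCV 4.12 (cv2) and the standard library are available. Lean on these libraries where they do the work, as an engineer would, in place of code of your own. Each camera call takes 0.05 s, during which the arm holds its last target. There are 200 camera calls.

### The job

Open up the cup rail: with the fingertips press down the black release paddle of the sliding stop and, keeping it pressed, push the stop back along its toothed bar, away from the two cups, until it is fully home against the block at the end of the bar. Then take the hand away so that the paddle springs up again. Leave the cups standing where they are, and do not shift or lift the jar, bowl, scoop, spoon rest, tray or tin around them.

Things in the scene. Friction and masses are not known exactly. Their poses are not given: they have to be found in the camera images.
- rail: Cup rail fixed flat on the worktop: aluminium bar 24 mm wide, 12 high, 395 long, with 4 mm steel saw-teeth on top (pitch 8). Origin on the worktop under mid-bar; x across the bar, y along it in the stop's OPENING direction (away from the cups), z up. Fixed jaw at y = -190 mm, reaching to x = -96, 53 mm high. The teeth let the stop slide towards the cups, but lock it against opening unless the paddle is down.
- end_block (a point): Middle of the stop-side face, 15 mm up, of the black block (44 mm wide, 30 high) at the open end of the bar, 177 mm along rail +y from the rail's origin. The stop's rear lug meets it when fully home. Axes as the rail's.
- stop (a joint): Slide of the stop along the bar, m, growing as it opens (rail +y). 0: jaw face at y = -50 mm of the rail. 0.125: fully home against the end block. Starts between 0.003 and 0.06. With the paddle held down it slides with about 2 N of friction; let go, it stays.
- stop_jaw (a point): On the cup-side face of the sliding stop's jaw, over the bar's centre line, 30 mm above the worktop; axes as the rail's. The stop is an aluminium carriage astride the bar, 102 mm long from this face along rail +y: jaw plate in front (10 mm thick, up to 56 mm above the worktop, reaching to rail x = -96 mm), then the paddle, then the lug.
- stop_lug (a point): On the paddle-side face of the lug, 58 mm above the worktop: an upright plate across the stop's rear end, 44 mm wide, 10 thick, top 68 mm above the worktop, 92 mm behind the jaw face. A fingertip pressing the paddle can push against it in the opening direction. Axes as the rail's.
- release_pad (a point): On top of the release paddle, on its centre line, 72 mm behind the jaw face, 20 mm in front of the lug, 48 mm above the worktop when up. Ribbed black plate 40 mm wide across the bar, reaching from 41 to 89 mm behind the jaw face; open above and at both sides. It tips about a pin 36 mm in front of this point: the end at the lug goes down.
- release (a joint): Tip angle of the paddle, rad: 0 up, 0.26 fully down (release_pad then 9 mm lower than at 0). The teeth are free above about 0.15 (5.5 mm down there) for as long as it is held. Spring, felt at release_pad: about 2.2 N to start, 5.5 N fully down. It springs up by itself to about 0.03 when the pawl drops between two teeth (more where it sits on a tooth).
- cup_a_centre (a point): Centre, half-way up, of the white ceramic cup next to the fixed jaw: 66 mm across the rim, 56 mm high, no handle, loose.
- cup_b_centre (a point): Centre, half-way up, of the same kind of cup next to the sliding stop.
- jar_centre (a point): Bystander: glass storage jar with latch lid, 90 mm across, 121 mm high, behind the bar (+x side) near the cups; point half-way up.
- bean_tin_centre (a point): Bystander: round steel tin with black lid, 75 mm across, 106 mm high, standing on the tray; point half-way up.
- tray: Bystander: aluminium tray 160 x 240 mm, 18 mm high, at the left; origin under its centre.
- sugar_bowl: Bystander: small white bowl, 76 mm across, 45 mm high, behind the end block; origin under its centre.
- spoon_rest: Bystander: wooden spoon rest 95 x 80 mm, 16 mm high, behind the bar beside the stop's path; origin under its centre.
- scoop: Bystander: short wooden coffee scoop 85 mm long, 20 mm thick, lying on the spoon rest; origin under its centre.
There are look-alikes about, which are no part of the job. What is shaped like the part that bears cup_b_centre but orange is not meant.

How it is judged:
On the way, in this order (a step that is already met when the one before it is completed fails the run):
1. the fingers hold the release paddle down while the stop is still where it stood (within 12 mm) (value of joint release above 0.12 rad and contact force between the fingers and release above 2 N and distance of stop_jaw from where it was at the start of the episode below 0.012 m), for 0.05 s.
2. the stop is pushed home against the end block (value of joint stop above 0.119 m), for 0.1 s.
At the end, for the whole second after the job is handed in: The stop is home (within 6 mm of the end block) and at rest, its release paddle has sprung up (below 0.12 rad), and both cups stand upright within 20 mm of where they stood (value of joint stop above 0.119 m and value of joint release below 0.12 rad and velocity of joint stop between -0.01 and 0.01 m/s and angle between each of cup_a_centre, cup_b_centre's own z axis and vertical below 0.1 rad and distance of each of cup_a_centre, cup_b_centre from where it was at the start of the episode below 0.02 m); the robot touches nothing.
It fails at once if a cup is tipped, lifted or pushed more than 25 mm from its place (angle between any of cup_a_centre, cup_b_centre's own z axis and vertical above 0.4 rad or distance of any of cup_a_centre, cup_b_centre from where it was at the start of the episode above 0.025 m).
It fails at once if the jar, tin, tray, sugar bowl, spoon rest or scoop is moved or lifted by more than 25 mm (distance of any of jar_centre, tray, sugar_bowl, spoon_rest, scoop, bean_tin_centre from where it was at the start of the episode above 0.025 m).
It also fails if it takes over 32 s, if anything falls off the work surface, if the arm or the gripper's body presses on something with over 40 N, if the wrist force passes 120 N, or if a joint passes its speed limit or range.

## Working session

There is one attempt and no reset: what is moved stays moved. The work goes in short steps, Python scripts to look and compute and a tool call to move; the robot and the scene stay as the last step left them, time stands still between calls to the robot, and variables do not carry over. Pictures are saved under pics/ and viewed, at most 10 in all, crops included, and the job is handed in when it is done.

Besides the shell and the picture viewer there is one more tool, called after "Emit:" as name(argument=value, ...) on one line, values as JSON. arm_command: Moves the arm, as the interface text tells. Its arguments: {"type":"object","properties":{"plan":{"type":"string"},"hand":{"type":"number"},"grip_force":{"type":"number"}},"required":["plan"]}

```bash
mkdir -p pics
cat > h.py <<'E'
import numpy as np, cv2
from scipy.spatial.transform import Rotation as R
from bench import r, eyes, ticket
def att(a):
    a=np.array(a,float)
    return a if a.shape==(3,3) else R.from_rotvec(a).as_matrix()
def pose(name):
    c=eyes.calibration(name)
    if 'origin' in c: return c,att(c['attitude']),np.array(c['origin'])
    o=r.get_obs(); T=np.eye(4); T[:3,:3]=att(o['orientation']); T[:3,3]=o['tcp_pos']
    T=T@np.array(c['tool_from_camera']); return c,T[:3,:3],T[:3,3]
def rays(p,uv):
    c,A,o=p; f=200/np.tan(np.radians(c['fov_y'])/2)
    d=(np.atleast_2d(uv).astype(float)-[c['cx'],c['cy']])/f; s=d.copy()
    for _ in range(20): s=d/(1+c['k1']*(s**2).sum(1,keepdims=True))
    return o,np.c_[s[:,0],-s[:,1],-np.ones(len(s))]@A.T
def onplane(p,uv,z):
    o,d=rays(p,uv); return o+d*((z-o[2])/d[:,2])[:,None]
def atdepth(p,uv,dep):
    o,d=rays(p,uv); uv=np.atleast_2d(uv).astype(int); return o+d*dep[uv[:,1],uv[:,0]][:,None]
E
python3 - <<'E'
from h import *
for n in ('top','side'):
    p=pose(n); im,d=eyes.grab_frame(n); print(p)
    cv2.imwrite(f'pics/{n}.png',im[:,:,::-1]); np.savez(f'{n}.npz',im=im,d=d)
print(r.get_obs())
E
```

```text
({'fov_y': 43.91210358751411, 'cx': 320.1784907102387, 'cy': 197.33095825212607, 'k1': 0.03581545550394486, 'origin': array([0.43471654, 0.11536002, 1.22365837]), 'attitude': array([ 0.0451482 , -0.06590181, -1.58742008])}, array([[-0.0178095 ,  0.99736314, -0.07035334],
       [-0.99976254, -0.01688022,  0.01378134],
       [ 0.01255742,  0.07058208,  0.99742693]]), array([0.43471654, 0.11536002, 1.22365837]))
({'fov_y': 47.27783467165533, 'cx': 316.30316863045414, 'cy': 198.542968444495, 'k1': -0.03561258136375125, 'origin': array([0.19979099, 0.93100201, 0.7908273 ]), 'attitude': array([ 0.21013669, -1.21030623, -2.52921671])}, array([[-0.93522357,  0.22874389, -0.27024637],
       [-0.35395346, -0.58551381,  0.72930826],
       [ 0.00859183,  0.77772091,  0.62855101]]), array([0.19979099, 0.93100201, 0.7908273 ]))
{'clock': 0.1, 'joints': array([ 1.00088621,  0.47769823,  0.02234984,  1.55631481, -0.01149115,
        1.10929716, -0.08313316]), 'qvel': array([ 9.62999892e-05, -1.13890996e-03, -1.34296812e-03, -3.86628312e-03,
        7.58978736e-04, -9.84836924e-04, -1.47371825e-03]), 'tau': array([ 5.97199207e-03, -5.97751665e+01,  1.61435187e+00, -2.81949538e+01,
        1.28787017e-02,  5.00676877e-03,  1.37606773e-05]), 'tcp_pos': array([ 0.30052795, -0.60385939,  0.24445189]), 'orientation': array([-3.05674576e+00, -7.18611051e-01,  7.61084290e-04]), 'contact_force': array([-0.56062375, -0.07167187, -0.58343455]), 'moment': array([-0.00177628, -0.03565421,  0.00917188]), 'gripper_force': 0.0, 'grip_width': 0.08526717776435162}
```

View pics/top.png

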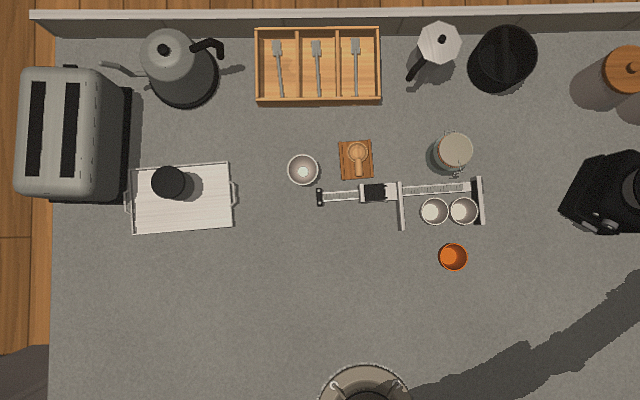

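View pics/side.png

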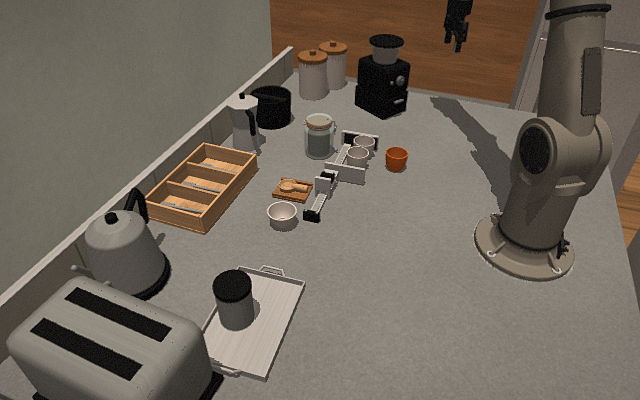

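The top view shows the rail running from the end block at (320,197) to the fixed jaw at (480,188). The sliding jaw is at about (401,205), the black paddle at (376,193) and the lug at (363,194). I'll zoom in for more detail.

Run:
```python
from h import *
im=np.load('top.npz')['im']; c=im[140:260,300:500,::-1]
cv2.imwrite('pics/c.png',cv2.resize(c,None,fx=4,fy=4,interpolation=cv2.INTER_CUBIC))
p=pose('top')
g=im.max(2)
for nm,(a,b,x,y),z in [('end',(180,212,312,330),.03),('pad',(178,208,366,390),.048)]:
    m=(g[a:b,x:y]<45).astype(np.uint8); ys,xs=np.nonzero(m); q=cv2.minAreaRect(np.c_[xs+x,ys+a].astype(np.float32))
    print(nm,len(xs),q,onplane(p,[[xs.mean()+x,ys.mean()+a]],z))
```

```text
end 50 ((318.2288818359375, 193.10707092285156), (24.422643661499023, 7.224847316741943), 77.19573211669922) [[0.52267048 0.1021753  0.03      ]]
pad 99 ((375.650146484375, 191.27645874023438), (15.30620288848877, 20.03827476501465), 83.2901611328125) [[ 0.53099686 -0.03588133  0.048     ]]
```

View pics/c.png

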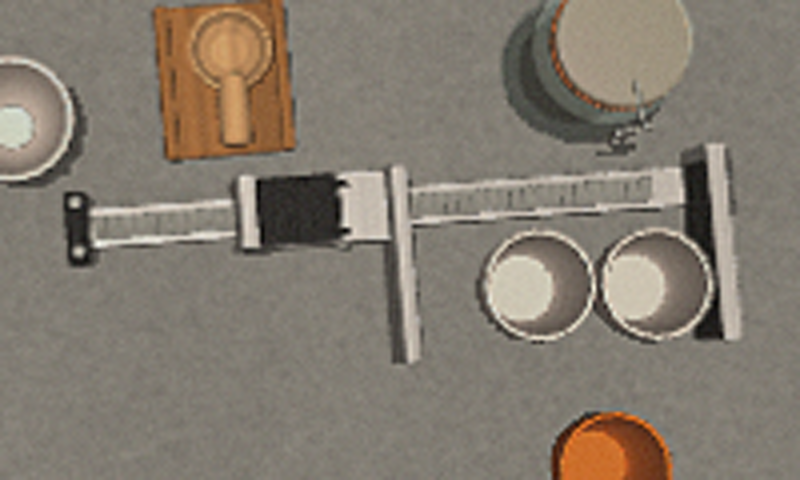

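The crop puts the end block at crop (78,229), the lug top at (247,212), the paddle at (258–340, 176–246), and the jaw top at (400,205). The cups are at (540,287) and (657,284).

Run:
```python
from h import *
p=pose('top')
def f(u,v,z): return onplane(p,[[300+u/4-.4,140+v/4-.4]],z)[0]
a=f(92,228,.013);b=f(650,189,.013);w=a-b;print('bar',a,b,np.degrees(np.arctan2(w[1],w[0])))
print('end',f(78,229,.03),'lug',f(247,212,.068),'pad',f(300,211,.048),'jaw far',f(400,168,.056),'jawnear',f(407,360,.056), f(391,360,.056),f(420,360,.056))
print('cupsB',f(540,286,.056),f(657,284,.056))
d=np.load('top.npz')['d']
for u,v in [(300,211),(247,212),(400,205)]: print(atdepth(p,[[300+u/4,140+v/4]],d))
```

```text
bar [0.52180268 0.09267553 0.013     ] [ 0.53997945 -0.24978106  0.013     ] 93.03827123959313
end [0.52011801 0.10144817 0.03      ] lug [0.52569206 0.00290602 0.068     ] pad [ 0.527331   -0.03059949  0.048     ] jaw far [ 0.55122544 -0.08945812  0.056     ] jawnear [ 0.43780183 -0.09024917  0.056     ] [ 0.43796176 -0.08084361  0.056     ] [ 0.43767216 -0.09789065  0.056     ]
cupsB [ 0.47997758 -0.16990967  0.056     ] [ 0.48000217 -0.23878726  0.056     ]
[[ 0.5263727  -0.03154735  0.04784081]]
[[0.52459734 0.00216943 0.06980637]]
[[ 0.52854277 -0.09028684  0.05289892]]
```

Emit:
arm_command(plan="0.033 -0.03 0 0;0.033 -0.03 0 0;0.033 -0.03 0 0;0.033 -0.03 0 0;0.033 -0.03 0 0;0.033 -0.03 0 0;0.033 -0.03 0 0;0.033 -0.03 0 0;0.033 -0.03 0 0;0.033 -0.03 0 0;0.033 -0.03 0 0;0.033 -0.03 0 0;0.033 -0.03 0 0;0.033 -0.03 0 0;0 0 0.015 -10.7;0 0 0.015 -10.7;0 0 0.02 -10.7;0 0 0.02 -10.7;0 0 0.02 -10.7;0 0 0.02 -10.7", hand=1, grip_force=30)

```text
clock: 2.6
tcp_pos: [0.5269, -0.0225, 0.1344]
orientation: [-2.202, -2.241, 0.001]
contact_force: [0.7, -0.7, -0.1]
grip_width: -0.0
gripper_force: 0.0
```

Emit:
arm_command(plan="0 0 0 -2.3;0 0 0 0;0 0 0 0")

```text
clock: 2.98
tcp_pos: [0.5279, -0.0224, 0.1362]
orientation: [2.165, 2.275, 0.002]
contact_force: [-0.5, 0.3, 0.5]
grip_width: -0.0002
gripper_force: 0.0
```

Run:
```python
from h import *
im,d=eyes.grab_frame('wrist'); p=pose('wrist')
cv2.imwrite('pics/w.png',im[:,:,::-1]); np.savez('w.npz',im=im,d=d)
o=r.get_obs(); print(o['tcp_pos'],att(o['orientation'])[:,0],o['contact_force'],o['grip_width'],o['clock'],p[2])
```

```text
[ 0.52779421 -0.0224028   0.13616091] [-4.99631592e-02  9.98751013e-01 -3.11910524e-04] [-0.66101197  0.35524566 -0.31303269] -0.0003866134463986544 3.025 [0.52333596 0.04347647 0.26484514]
```

View pics/w.png

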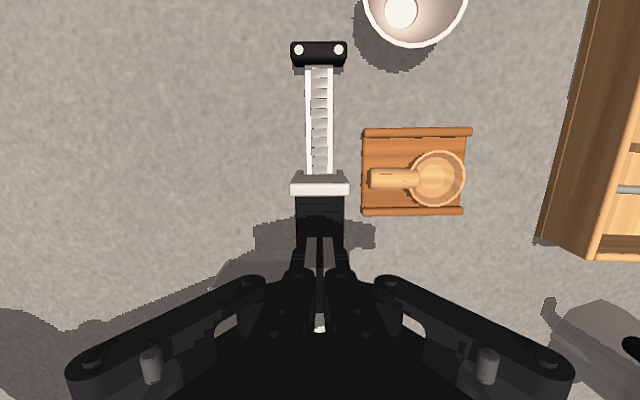

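The wrist view shows the lug top at u 290–349, v 183–195, and the end block at (319,53). The fingers are centred over the paddle at about u=320.

Run:
```python
from h import *
p=pose('wrist'); print(onplane(p,[[319.5,183],[319.5,195.5],[290,195],[349,195]],.068), onplane(p,[[319,66],[291,42],[346,42]],.03))
```

```text
[[ 0.52573471  0.00463478  0.068     ]
 [ 0.5261807  -0.00449441  0.068     ]
 [ 0.50497942 -0.005144    0.068     ]
 [ 0.54735372 -0.0031011   0.068     ]] [[0.52135806 0.08836736 0.03      ]
 [0.49947275 0.10413981 0.03      ]
 [0.54086901 0.10616699 0.03      ]]
```

Emit:
arm_command(plan="0 0 0.02 0;0 0 0.02 0;0 0 0.02 0;0 0 0.008 0;0 0 0 0;0 0 0 0")

```text
clock: 3.78
tcp_pos: [0.5279, -0.0224, 0.0681]
orientation: [2.163, 2.277, 0.001]
contact_force: [-0.1, 1.3, 0.5]
grip_width: -0.0002
gripper_force: 0.0
```

Emit:
arm_command(plan="0 0 0.003 0;0 0 0.003 0;0 0 0.003 0;0 0 0 0;0 0 0 0")

```text
clock: 4.4
tcp_pos: [0.5275, -0.0221, 0.0586]
orientation: [2.163, 2.278, 0.001]
contact_force: [-0.2, 1.8, 5.7]
grip_width: -0.0003
gripper_force: 2.6
```

Emit:
arm_command(plan="0 0 0.002 0;0 0 0.002 0;0 0 0.001 0;0 0 0 0;0 0 0 0")

```text
clock: 5.03
tcp_pos: [0.5276, -0.022, 0.0538]
orientation: [2.163, 2.278, 0.001]
contact_force: [-2.1, 2.6, 6.9]
grip_width: 0.0
gripper_force: 3.3
```

Emit:
arm_command(plan="0 0 0.001 0;0 0 0.001 0;0 0 0.001 0;0 0 0 0;0 0 0 0")

```text
clock: 5.65
tcp_pos: [0.5279, -0.022, 0.0524]
orientation: [2.162, 2.277, 0.001]
contact_force: [-7.2, 2.4, 25.6]
grip_width: -0.0
gripper_force: 12.2
```

Emit:
arm_command(plan="0.003 0 0 0;0.003 0 0 0;0.003 0 0 0;0.003 0 0 0;0.003 0 0 0;0 0 0 0")

```text
clock: 6.4
tcp_pos: [0.5271, -0.008, 0.0524]
orientation: [2.162, 2.276, -0.001]
contact_force: [-6.2, -1.1, 24.6]
grip_width: 0.0004
gripper_force: 11.8
```

Emit:
arm_command(plan="0.006 0 0 0;0.006 0 0 0;0.006 0 0 0;0.006 0 0 0;0.006 0 0 0;0.006 0 0 0;0.006 0 0 0;0.006 0 0 0;0.006 0 0 0;0.006 0 0 0;0.006 0 0 0;0.006 0 0 0;0 0 0 0")

```text
clock: 8.02
tcp_pos: [0.5232, 0.0648, 0.0524]
orientation: [2.162, 2.277, 0.0]
contact_force: [-8.0, -0.1, 25.5]
grip_width: 0.0003
gripper_force: 12.2
```

Emit:
arm_command(plan="0.004 0 0 0;0.003 0 0 0;0.003 0 0 0;0.003 0 0 0;0.003 0 0 0;0 0 0 0")

```text
clock: 8.78
tcp_pos: [0.5227, 0.0729, 0.0521]
orientation: [2.165, 2.267, -0.012]
contact_force: [-5.8, -17.3, 29.4]
grip_width: -0.0001
gripper_force: 20.6
```

Run:
```python
from h import *
im,d=eyes.grab_frame('wrist')
cv2.imwrite('pics/w2.png',im[:,:,::-1])
print(pose('wrist')[2])
```

```text
[0.51872958 0.14009533 0.18016044]
```

View pics/w2.png

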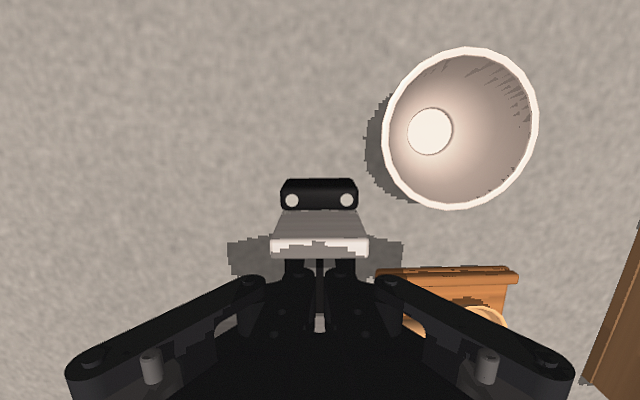

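The wrist view shows the lug's rear face touching the end block at about (319,210), so the stop is home, and the 17 N reaction agrees. Next I'll lift straight up.

Emit:
arm_command(plan="0 0 -0.005 0;0 0 -0.01 0;0 0 -0.01 0;0 0 -0.02 0;0 0 -0.03 0;0 0 -0.04 0;0 0 -0.04 0;0 0 -0.03 0;0 0 0 0;0 0 0 0;0 0 0 0")

```text
clock: 10.2
tcp_pos: [0.5212, 0.08, 0.234]
orientation: [-2.162, -2.277, 0.003]
contact_force: [-1.2, 0.5, -0.8]
grip_width: 0.0001
gripper_force: 0.0
```

Run:
```python
from h import *
im,d=eyes.grab_frame('side')
cv2.imwrite('pics/s2.png',cv2.resize(im[110:240,240:440,::-1],None,fx=4,fy=4,interpolation=cv2.INTER_CUBIC))
```

```text
(no output)
```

View pics/s2.png

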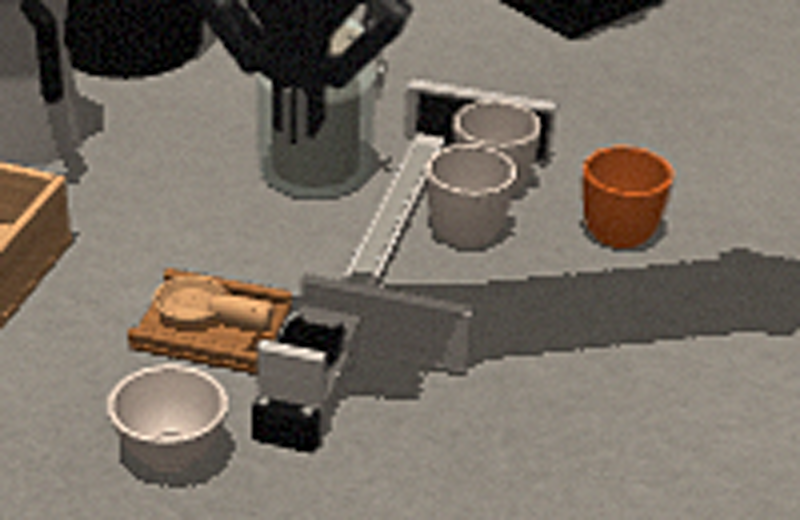

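The side view shows the stop against the end block (crop 290,400). Both cups are upright in place and the hand is clear of everything.

```bash
python3 -c "
from bench import ticket
print(ticket.hand_in())"
```

```text
the job is handed in; nothing more can be done
None
```

The stop is pushed home against the end block and the hand is clear with the paddle released; both cups are upright in place in the last picture, and the job is handed in (no verdict was returned).

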